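Square up the sprung fence of a corner jig and hold it

ROBOT

A 7-joint arm with a two-finger parallel gripper is mounted at the origin on a cart in front of the work surface, level with it; the furniture and walls round the work are solid. World frame = base frame: x ahead of the robot, y to its left, z up, the work surface at z = 0. Lengths are in m, angles in rad, forces in N, time in s.
With the tool pointing down it reaches from about 0.4 to 0.85 m from the base axis. Payload 4.5 kg.
Tool frame: the origin (TCP) lies on the centre line of the jaws, within the pads' length; the fingertips stand r.tips_ahead ahead of it and the grasp point (between the pads) is the TCP (r.tips_ahead is the distance from the TCP to the fingertips, in m); z points along the fingers, y is the direction in which the jaws open and shut (so a half turn about z gives the same grasp; the last joint's range is limited). The gripper opens to 88 mm and grips with 3 to 60 N. Pads are 18 mm wide; open, the fingers measure 123 mm over their backs; the gripper's body (75 mm by 187 mm) begins 45 mm behind the grasp point.
Start: joints at [-1.128, 0.689, -0.195, 1.565, 0.157, 0.902, -0.215], TCP at [0.248, 0.574, 0.258] pointing down, gripper open.
Joint ranges: [-3.01, 3.01], [-0.46, 2.08], [-1.47, 1.51], [0.13, 2.56], [-1, 4.14], [0.04, 2.09], [-2.66, 2.66]. Speed limits (rad/s): [2.57, 2.57, 3.14, 3.14, 3.14, 3.14, 3.14].

INTERFACE

Orientations are given as a unit quaternion [x, y, z, w].
In Python, from plant import r gives the robot as it stands.
- The arm moves only by the shell command python3 -m inch 'ROWS' [FORCE]. ROWS is JSON, a list of rows, each a list of 5 numbers: the shift along the world's x, y, z in units of 25 mm (1.0 is 25 mm), then the turn about the world's z in units of 6 degrees (1.0 is 6 degrees), then the finger opening in mm, from 0 to 88.1. A call has 1 to 5 rows; each row shifts and turns the commanded pose from where the row before left it; what a row does not reach is not made up. A row lasts 1/10 s, in which the tool goes at most 50 mm and 8.59 degrees, less where a joint would pass 70% of its speed; a pose out of reach is approached as far as the arm can. A call is refused whole if a number of a shift passes 1 or a number of a turn 1, either way. A call with a gripper value outside its range is refused whole. The fingers move at their own pace and stop on an object; FORCE is the grip in N (left out, the last holds). Time passes only in rows, so rows that do not move let the fingers close. It gives the time, the measured TCP pose, the force and the opening at its end, in the units of the state.
- r.get_state(): the state, without advancing time (a new reading comes with each control period).
- r.snapshot(name): name is "side" or "top" or "wrist"; returns a dict with "pixels" (480x640x3 uint8, red, green, blue), "range_z" (480x640 float32, m along the optical axis (not along the pixel's ray), 0 where there is no reading), "K" (3x3 intrinsics, pixels), "k1" (the pictures are not rectified: a ray, as slopes to the right and down, at radius r is drawn at 1 + k1 r^2 times it, then the intrinsics apply), "position" and "attitude" of the camera in the world. Camera axes: x right, y up, looking along -z (the intrinsics and any distortion apply to the point x, -y, -z); pixel columns grow to the right and rows downward; lengths in m; the calibration is good to about 2 mm. A picture is of the moment at which its call begins.
- r.finish_job(): hands the job in, once; it reports no verdict.
The state is a dict: "clock": time; "q": joint angles; "qd": joint speeds; "joint_torque": joint torques, N m; "tool_pos": TCP position; "eef_rot": TCP orientation; "contact_force": force on the tool from outside, world axes, zero at the start; "moment": the same for the moment, N m; "opening": opening from 0.0 (shut) to 1.0 (fully open).
Only numpy, scipy, OpenCV 4.12 (cv2) and the standard library are available. Lean on these libraries where they do the work, as an engineer would, in place of code of your own. Each camera call takes 0.05 s, during which the arm holds its last target. There are 200 camera calls.

TASK

Pick up the dark metal assembly square by its diagonal bar, lay it flat on the plate of the corner jig, and press its outside corner fully into the jig's corner, so that one leg lies flush against the fixed fence and the other swings the sprung fence out until it is flush and square. Keep gripping and pressing: the job finishes while you hold the square there, with both fences touching it. Leave the masking tape roll behind the work where it is.

Things in the scene. Friction and masses are not known exactly. Their poses are not given: they have to be found in the camera images.
- square: loose dark steel L-shaped assembly square, 0.3 kg, flat on the table. Origin: the outer heel corner (where the two outside faces would meet; the heel itself is cut off by 14 to 22 mm), on the underside. Its x and y axes run along the two outside faces, z up. Legs 150 mm long, 22 mm wide, 24 mm tall, on the +x,+y side, joined by a diagonal bar
- square_handle (a point): middle of the square's straight diagonal bar, at x=70, y=70, z=26 mm in the square's frame (same axes). The bar is 14 mm thick, about 136 mm long and spans 6 to 40 mm above the underside, with about 60 mm of open space between it and the inner corner of the legs. Grip here, fingers closing across the 14 mm, along the line from the heel through this point
- jig: corner jig fixed to the table: plywood plate 225 x 225 x 12 mm (-35 to 190 mm along its x and y) with two aluminium fences. Origin: the corner where the fence faces meet (hinge axis), on the plate's underside at table height, z up. The square belongs in the +x,+y quadrant, axes parallel to the jig's. A hinge pin of 6 mm radius at the corner fits the square's cut heel
- jig_corner (a point): the jig's corner at the top of the plate (jig frame 0, 0, 12 mm; same axes): where the square's origin should end. The metal faces are smooth; a steady push of 7 to 10 N toward each fence seats the square
- fixed_fence: fixed aluminium fence of the jig; origin and axes as point jig_corner. It runs along +x, from x=10 to 188 mm; its working face is the plane y=0, facing +y; 18 mm thick, 34 mm tall above the plate
- swing_fence: sprung aluminium fence, 178 mm long, 18 mm thick, 34 mm tall, origin on its hinge axis at the corner, plate top. Its y axis runs along its working face away from the hinge; the face looks along its +x. At rest it is yawed -0.20 rad to the jig (free end leaning 35 mm in over the plate); square at 0, stop at +0.15. Its light spring pushes with about 2 N on the end of the square's leg
- masking: loose beige masking tape roll, 100 mm diameter, 25 mm tall, flat on the table, behind the work; bystander. Origin at the centre of its underside

How it is judged:
By the outcome, as a careful person would: the job done as asked, in the order asked, and still so for the second after the job is handed in, while the arm keeps its last pose, push and grip.
It also fails if it takes over 51 s, if anything falls off the work surface, if the arm or the gripper's body presses on something with over 40 N, if the wrist force passes 120 N, or if a joint passes its speed limit or range.

## Working session

There is one attempt and no reset: what is moved stays moved. The work goes in short steps, Python scripts to look and compute and a shell command to move; the robot and the scene stay as the last step left them, time stands still between calls to the robot, and variables do not carry over. Pictures are saved under pics/ and viewed, about 8 in all and at most 12, crops included, and the job is handed in when it is done.

```bash
mkdir -p pics; ls; cat > h.py <<'E'
import numpy as np,cv2
from plant import r
from scipy.spatial.transform import Rotation as R
def cloud(s):
    K=np.array(s["K"]);z=np.array(s["range_z"],float);k=s["k1"]
    v,u=np.mgrid[0:480,0:640]
    pts=np.stack([u,v],-1).reshape(-1,1,2).astype(float)
    n=cv2.undistortPoints(pts,K,np.array([k,0,0,0.])).reshape(480,640,2)
    c=np.stack([n[...,0]*z,-n[...,1]*z,-z],-1)
    a=np.array(s["attitude"]); M=R.from_quat(a).as_matrix() if a.size==4 else a
    return c@M.T+np.array(s["position"]),z>0
E
python3 - <<'E'
from h import *
print(r.tips_ahead,r.get_state())
for n in("top","side"):
    s=r.snapshot(n);np.savez(n,**s);cv2.imwrite(f"pics/{n}0.png",s["pixels"][...,::-1])
    print(n,s["position"],s["attitude"])
E
```

```text
pics
0.019 {'clock': 0.0, 'q': array([-1.12818706,  0.68999291, -0.19452232,  1.5663304 ,  0.15729988,
        0.90252882, -0.2151176 ]), 'qd': array([ 0.00084952, -0.00062088,  0.0008102 ,  0.00067091,  0.00016426,
       -0.00050409, -0.00164878]), 'joint_torque': array([-6.50685820e-05, -5.27559364e+01, -1.26682542e+00, -1.53434694e+01,
       -5.25655900e-02,  6.48788817e-03,  1.69249834e-04]), 'tool_pos': array([0.24824942, 0.57292612, 0.25690829]), 'eef_rot': array([ 2.02949129e-01,  9.79188838e-01, -9.25214023e-04, -1.23820056e-04]), 'contact_force': array([ 0.27180259, -0.27731305,  0.02428357]), 'moment': array([-0.00309458, -0.01700968, -0.0225726 ]), 'opening': 0.99738121148735}
top [0.51496174 0.13700292 1.02035449] [ 0.04092361 -0.03608736 -0.70477143  0.70733315]
side [ 0.46139897 -0.54164244  0.63759812] [ 0.41150402 -0.04051168 -0.11392375  0.90335189]
```

View pics/top0.png

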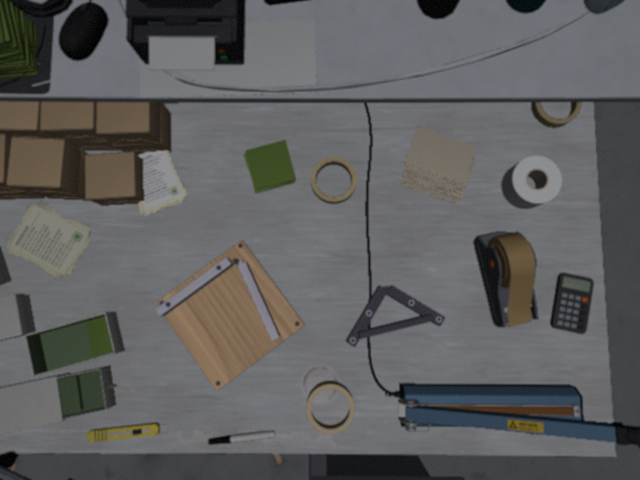

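The top view shows the square with its heel at about (385,290) and legs to (350,342) and (440,320). The jig corner is near (238,262), with the fixed fence to (160,310) and the sprung fence to (275,338). Next I fit models to both.

```bash
cat > fit.py <<'E'
from h import *
from scipy.spatial import cKDTree
from scipy.optimize import minimize
def rect(x0,x1,y0,y1,d=.002):
    return np.stack(np.meshgrid(np.arange(x0,x1+1e-6,d),np.arange(y0,y1+1e-6,d)),-1).reshape(-1,2)
def rot(P,a): return P@np.array([[np.cos(a),np.sin(a)],[-np.sin(a),np.cos(a)]])
bar=rot(rect(-.007,.007,-.068,.068),np.pi/4)+.07
L=np.r_[rect(0,.15,0,.022),rect(0,.022,.022,.15)];L=L[L.sum(1)>.025]
SQ=np.r_[L,bar]
FF=rect(.01,.188,-.018,0); SF=rot(rect(-.018,0,.01,.188),-.2)
def fit(M,P,p0):
    T=cKDTree(P)
    def f(p):
        Q=rot(M,p[2])+p[:2]
        h=lambda d:np.minimum(d,.015)**2
        return h(T.query(Q)[0]).mean()+h(cKDTree(Q).query(P)[0]).mean()
    best=min((minimize(f,np.array(p0)+[0,0,da],method="Nelder-Mead",options=dict(xatol=1e-5,fatol=1e-10,initial_simplex=np.array(p0)+[0,0,da]+np.array([[0,0,0],[.015,0,0],[0,.015,0],[0,0,.15]]))) for da in(-.15,0,.15)),key=lambda o:o.fun)
    return best.x,best.fun**.5
E
python3 - <<'E'
from fit import *
s=dict(np.load("top.npz"));W,ok=cloud(s)
for n,(v,u) in dict(sqheel=(290,385),sqx=(342,350),sqy=(320,440),jc=(262,238),jx=(310,160),jy=(338,275),table=(230,330),plate=(330,220),roll=(160,333)).items(): print(n,W[v,u].round(4))
def reg(v0,v1,u0,u1,z0,z1):
    m=np.zeros_like(ok);m[v0:v1,u0:u1]=1;m&=ok&(W[...,2]>z0)&(W[...,2]<z1);return W[m]
t=reg(200,235,200,360,-.02,.008);print("table z",np.median(t[:,2]),t[:,2].std())
P=reg(275,355,335,455,.014,.06)
a=W[342,350]-W[290,385];p0=[*W[288,385][:2],np.arctan2(a[1],a[0])]
x,e=fit(SQ,P[:,:2],p0);print("square",x.round(4),e,len(P),"handle",(rot(np.array([[.07,.07]]),x[2])+x[:2]).round(4))
P=reg(240,350,150,300,.034,.08)
a=W[310,160]-W[262,238];p0=[*W[265,238][:2],np.arctan2(a[1],a[0])]
y,e=fit(np.r_[FF,SF],P[:,:2],p0);print("jig fences",y.round(4),e,len(P),np.median(P[:,2]))
P=reg(235,400,145,310,.006,.08)
y,e=fit(np.r_[rect(-.035,.19,-.035,.19)],P[:,:2],p0);print("jig plate",y.round(4),e,len(P))
E
```

```text
sqheel [0.532  0.0057 0.0258]
sqx [0.4254 0.0783 0.0221]
sqy [ 0.4712 -0.1064  0.0253]
jc [0.5882 0.3097 0.0378]
jx [0.4899 0.4627 0.0488]
jy [0.4347 0.2305 0.0444]
table [ 6.608e-01  1.193e-01 -3.000e-04]
plate [0.4481 0.3482 0.0132]
roll [0.8084 0.1135 0.0243]
table z 0.000262328567720127 0.0018745122528744484
square [0.5563 0.0099 2.5922] 0.0012666988919983607 1949 handle [[ 0.46   -0.0132]]
jig fences [0.5932 0.3167 2.2384] 0.0019108885429420838 1693 0.046173151976970805
jig plate [0.5898 0.3141 2.2132] 0.0014242525162369737 11700
```

View pics/side0.png

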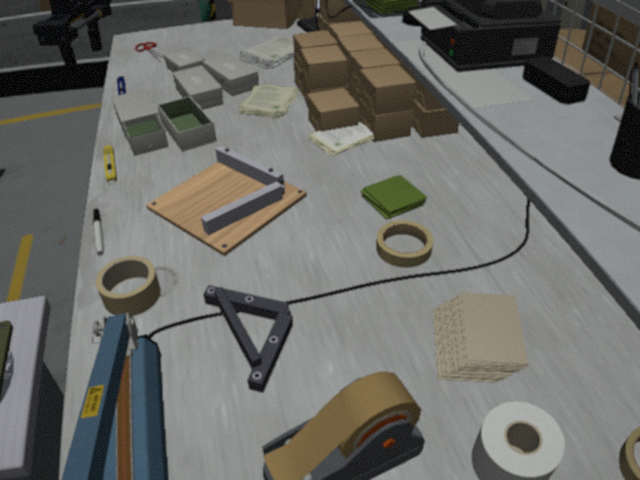

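```bash
A='[[0.4,-1,-0.1,-0.4,60],[0.4,-1,-0.1,-0.4,60],[0.4,-1,-0.1,-0.4,60],[0.4,-1,-0.1,-0.4,60],[0.4,-1,-0.1,-0.4,60]]' 
python3 -m inch '[[0.4,-1,-0.1,-0.4,60],[0.4,-1,-0.1,-0.4,60],[0.4,-1,-0.1,-0.4,60],[0.4,-1,-0.1,-0.4,60],[0.4,-1,-0.1,-0.4,60]]'
python3 -m inch '[[0.4,-1,-0.1,-0.4,60],[0.4,-1,-0.1,-0.4,60],[0.4,-1,-0.1,-0.4,60],[0.4,-1,-0.1,-0.4,60],[0.4,-1,-0.1,-0.4,60]]'
python3 -m inch '[[0.4,-1,-0.1,-0.4,60],[0.4,-1,-0.1,-0.4,60],[0.4,-1,-0.1,-0.4,60],[0.4,-1,-0.1,-0.4,60],[0.4,-1,-0.1,-0.4,60]]'
python3 -m inch '[[0.4,-1,-0.1,-0.4,60],[0.4,-1,-0.1,-0.4,60],[0.4,-1,-0.1,-0.4,60],[0.4,-1,-0.1,-0.4,60],[0.4,-1,-0.1,-0.4,60]]'
```

```text
clock: 0.6
tool_pos: [0.2986, 0.4472, 0.2449]
eef_rot: [0.305, 0.952, -0.0, -0.0]
contact_force: [-0.1, -0.2, -0.1]
opening: 0.681
clock: 1.1
tool_pos: [0.3486, 0.3224, 0.2325]
eef_rot: [0.403, 0.915, -0.0, -0.0]
contact_force: [-0.2, 0.7, 0.3]
opening: 0.683
clock: 1.6
tool_pos: [0.3986, 0.1974, 0.22]
eef_rot: [0.496, 0.868, -0.0, -0.0]
contact_force: [0.1, 0.4, 0.6]
opening: 0.681
clock: 2.1
tool_pos: [0.4486, 0.0725, 0.2075]
eef_rot: [0.584, 0.812, -0.0, -0.0]
contact_force: [-1.0, 0.3, -0.2]
opening: 0.678
```

```bash

python3 -m inch '[[0.1,-0.9,-0.1,-0.2,60],[0.1,-0.9,-0.1,-0.2,60],[0.1,-0.9,-0.1,-0.2,60],[0.1,-0.7,-0.1,-0.2,60],[0,0,0,0,60]]'
python3 -m inch '[[0,0,0,0,60]]'
python3 - <<'E'
from fit import *
st=r.get_state();print(st["tool_pos"])
s=r.snapshot("wrist");np.savez("w1",**s);cv2.imwrite("pics/w1.png",s["pixels"][...,::-1])
W,ok=cloud(s);print(s["position"])
d=W-np.array([.47,-.013,0]);m=ok&(W[...,2]>.012)&(W[...,2]<.06)&(np.hypot(d[...,0],d[...,1])<.115)
P=W[m];print(len(P))
x,e=fit(SQ,P[:,:2],[.5563,.0099,2.592]);print("square",x.round(4),e,"handle",(rot(np.array([[.07,.07]]),x[2])+x[:2]).round(4),"jaw",np.degrees(x[2])+45-180)
m2=ok&(abs(W[...,2])<.01);print("table",np.median(W[m2][:,2]))
E
```

```text
clock: 2.6
tool_pos: [0.4582, -0.0141, 0.1974]
eef_rot: [0.619, 0.785, -0.001, 0.0]
contact_force: [-0.0, 0.2, -0.3]
opening: 0.68
clock: 2.7
tool_pos: [0.4583, -0.011, 0.1976]
eef_rot: [0.617, 0.787, 0.0, -0.0]
contact_force: [0.2, -0.0, 0.5]
opening: 0.677
[ 0.45829844 -0.01097752  0.19764402]
[0.43858461 0.06863493 0.32466058]
10096
square [0.5571 0.0102 2.5992] 0.0010316864789338448 handle [[ 0.4611 -0.0136]] jaw 13.922287150149174
table 1.478731216861262e-05
```

View pics/w1.png

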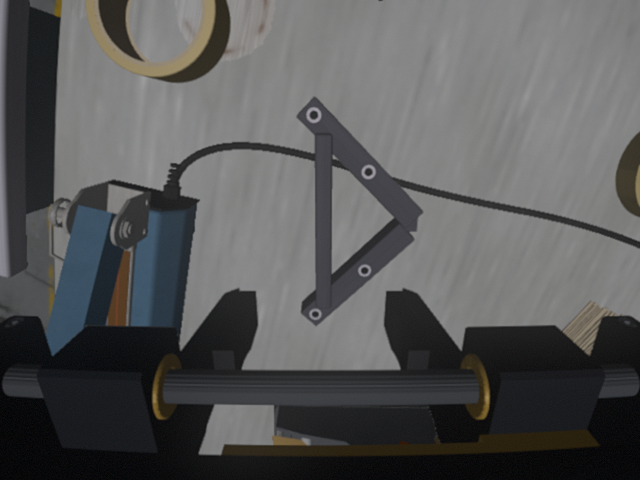

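The wrist view shows the bar vertical at column ~322, rows 135–305, with the fingers straddling that line and the fit agreeing. Before descending I check how high the blue sealer stands against the gripper body.

```bash
python3 - <<'E'
from h import *
j=np.radians(13.9);c=np.array([.461,-.0136])
for n in("top.npz","w1.npz"):
    W,ok=cloud(dict(np.load(n)));d=W[...,:2]-c
    a=d@[np.cos(j),np.sin(j)];b=d@[-np.sin(j),np.cos(j)]
    for w in(.045,.1): 
        m=ok&(abs(a)<.1)&(abs(b)<w)&(W[...,2]<.12)
        if m.any(): i=np.argmax(W[m][:,2]);print(n,w,W[m][i],a[m][i],b[m][i])
E
python3 -m inch '[[0.11,-0.1,-1,0,60],[0,0,-1,0,60],[0,0,-1,0,60],[0,0,-1,0,60],[0,0,0,0,60]]'
```

```text
top.npz 0.045 [ 0.46968268 -0.03530442  0.04471542] 0.003214407206385821 -0.023154661338491436
top.npz 0.1 [0.44549644 0.03741721 0.04526387] -0.0027937983167337192 0.053247636707763765
w1.npz 0.045 [ 0.46472054 -0.05141176  0.04206471] -0.005471858381439379 -0.0375982737257795
w1.npz 0.1 [ 0.46472054 -0.05141176  0.04206471] -0.005471858381439379 -0.0375982737257795
clock: 3.25
tool_pos: [0.4598, -0.0123, 0.0957]
eef_rot: [0.616, 0.788, -0.001, -0.002]
contact_force: [0.0, -0.1, -0.9]
opening: 0.682
```

```bash

python3 -m inch '[[0.04,-0.04,-1,0,60],[0,0,-1,0,60],[0,0,-0.7,0,60],[0,0,0,0,60],[0,0,0,0,60]]' 50
python3 -m inch '[[0,0,0,0,0],[0,0,0,0,0],[0,0,0,0,0],[0,0,0,0,0],[0,0,0,0,0]]' 50
python3 -m inch '[[0,0,0,0,0],[0,0,0,0,0],[0,0,0,0,0],[0,0,0,0,0],[0,0,0,0,0]]' 50
```

```text
clock: 3.75
tool_pos: [0.4652, -0.0144, 0.0332]
eef_rot: [0.617, 0.787, -0.001, -0.002]
contact_force: [-0.2, 0.3, 0.3]
opening: 0.681
clock: 4.25
tool_pos: [0.4649, -0.0151, 0.0324]
eef_rot: [0.617, 0.787, -0.001, -0.002]
contact_force: [-0.1, -0.4, -0.3]
opening: 0.255
clock: 4.75
tool_pos: [0.4641, -0.0153, 0.0323]
eef_rot: [0.617, 0.787, -0.002, -0.002]
contact_force: [-2.3, -0.1, 3.0]
opening: 0.155
```

```bash

python3 -m inch '[[0,0,0,0,0],[0,0,0.4,0,0],[0,0,0.8,0,0],[0,0,1,0,0],[0,0,1,0,0]]' 55
python3 -m inch '[[0,0,0.8,0,0],[0,0,0,0,0],[0,0,0,0,0]]'
python3 - <<'E'
from fit import *
st=r.get_state();print(st["tool_pos"],st["eef_rot"])
s=r.snapshot("wrist");np.savez("w2",**s);cv2.imwrite("pics/w2.png",s["pixels"][...,::-1])
W,ok=cloud(s);d=W-st["tool_pos"]
m=ok&(d[...,2]>-.06)&(d[...,2]<-.004)&(np.hypot(d[...,0],d[...,1])<.13)
P=W[m];print(len(P))
# plane of legs
A=np.c_[P[:,:2]-st["tool_pos"][:2],np.ones(len(P))];
q=np.linalg.lstsq(A,P[:,2],rcond=None)[0]
for _ in range(5):
    e=P[:,2]-A@q; k=abs(e)<.004; q=np.linalg.lstsq(A[k],P[k,2],rcond=None)[0]
print("plane",q,k.mean())
x,e=fit(SQ,P[:,:2],[.5571,.0102,2.599]);print("square",x.round(4),e,"handle",(rot(np.array([[.07,.07]]),x[2])+x[:2]).round(4))
E
```

```text
clock: 5.25
tool_pos: [0.4656, -0.0148, 0.1133]
eef_rot: [0.617, 0.787, -0.001, -0.002]
contact_force: [-0.3, -0.2, -3.8]
opening: 0.153
clock: 5.55
tool_pos: [0.4655, -0.015, 0.1323]
eef_rot: [0.617, 0.787, -0.001, -0.001]
contact_force: [1.0, -0.0, -3.3]
opening: 0.158
[ 0.46547352 -0.01495458  0.13233527] [ 6.17189092e-01  7.86813244e-01 -7.53075885e-04 -1.40548751e-03]
22293
plane [-0.00049253  0.00416546  0.12373855] 0.9162965953438299
square [0.5587 0.0184 2.6051] 0.008320494755435072 handle [[ 0.4628 -0.006 ]]
```

View pics/w2.png

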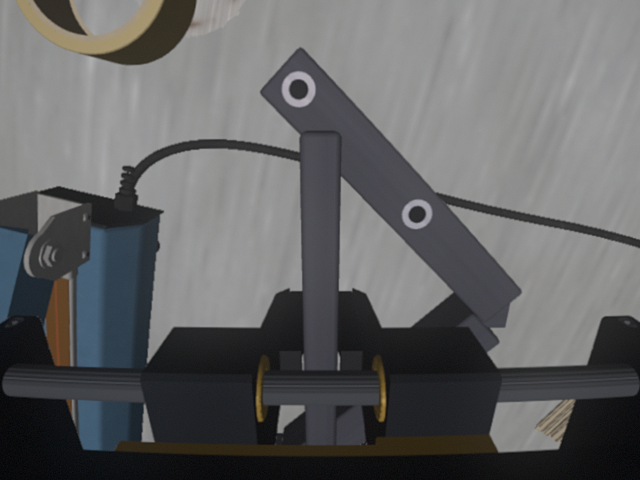

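The square is held level, with the bar centred at column 320 and its underside about 33 mm below the TCP. Next I refine the jig pose by fitting the fixed fence face and plate edges directly from the top view.

```bash
python3 - <<'E'
from fit import *
s=dict(np.load("top.npz"));W,ok=cloud(s)
def reg(v0,v1,u0,u1,z0,z1):
    m=np.zeros_like(ok);m[v0:v1,u0:u1]=1;m&=ok&(W[...,2]>z0)&(W[...,2]<z1);return W[m]
P=reg(240,350,150,300,.038,.08)[:,:2]
c=np.array([.591,.3155]);th=2.22
J=rot(P-c,-th)
ff=J[(J[:,1]<.004)&(J[:,0]>.025)]; x,e=fit(FF,P[(J[:,1]<.004)&(J[:,0]>.025)],[*c,th]);print("fixed",x,e,len(ff))
m=(J[:,1]>.03);x2,e=fit(SF,P[m],[*c,th]);print("swing",x2,e)
P2=reg(235,400,145,310,.006,.08)[:,:2]
h=cv2.minAreaRect((P2*1000).astype(np.float32));print("plate rect",h, "pred centre",(rot(np.array([[.0775,.0775]]),x[2])+x[:2]))
E
```

```text
fixed [0.5851537  0.32010437 2.21079605] 0.0021281767516670284 754
swing [0.58831623 0.31104708 2.20547965] 0.003906578819579782
plate rect ((482.1849060058594, 329.1629333496094), (355.27642822265625, 313.66278076171875), 86.53060150146484) pred centre [[0.47670864 0.33598418]]
```

```bash

python3 -m inch '[[0,0.4,0,-0.2,0],[0,0.7,0,-0.2,0],[0,0.9,0,-0.2,0],[-0.05,0.9,0,-0.2,0],[-0.05,0.9,0,-0.2,0]]'
python3 -m inch '[[-0.05,0.9,0,-0.2,0],[-0.05,0.9,0,-0.2,0],[-0.05,0.9,0,-0.2,0],[-0.05,0.9,0,-0.2,0],[-0.05,0.9,0,-0.2,0]]'
python3 -m inch '[[-0.05,0.9,0,-0.2,0],[-0.05,0.9,0,-0.2,0],[-0.05,0.9,0,-0.2,0],[-0.05,0.9,0,-0.2,0],[-0.05,0.9,0,-0.2,0]]'
python3 -m inch '[[0,0.9,0,-0.2,0],[0,0.7,0,-0.2,0],[0,0.5,0,-0.2,0],[0,0.2,0,-0.07,0],[0,0,0,0,0]]'
python3 -m inch '[[0,0,0,0,0],[0,0,0,0,0]]'
python3 - <<'E'
from fit import *
for n in("wrist","top"):
    s=r.snapshot(n);np.savez(n[0]+"3",**s)
    p=s["pixels"][...,::-1]
    if n=="top":p=cv2.resize(p[200:420,120:340],None,fx=2.7,fy=2.7,interpolation=cv2.INTER_CUBIC)
    cv2.imwrite(f"pics/{n}3.png",p)
E
```

```text
clock: 6.1
tool_pos: [0.4617, 0.0817, 0.1312]
eef_rot: [0.658, 0.753, -0.002, -0.003]
contact_force: [0.4, 0.2, -3.1]
opening: 0.155
clock: 6.6
tool_pos: [0.4551, 0.1942, 0.1311]
eef_rot: [0.696, 0.718, -0.002, -0.003]
contact_force: [0.3, 0.0, -3.9]
opening: 0.153
clock: 7.1
tool_pos: [0.4484, 0.3066, 0.1309]
eef_rot: [0.733, 0.68, -0.002, -0.002]
contact_force: [1.4, -0.5, -3.2]
opening: 0.153
clock: 7.6
tool_pos: [0.4493, 0.3628, 0.1316]
eef_rot: [0.756, 0.655, -0.002, -0.002]
contact_force: [0.6, 0.0, -2.9]
opening: 0.153
clock: 7.8
tool_pos: [0.4501, 0.361, 0.1322]
eef_rot: [0.757, 0.654, -0.001, -0.002]
contact_force: [0.2, -0.1, -3.3]
opening: 0.155
```

View pics/wrist3.png

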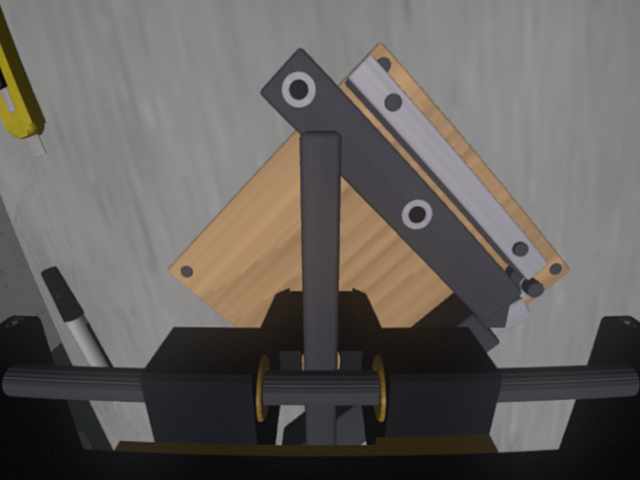

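The wrist view shows the x-leg parallel to the fixed fence, which runs from (365,60) to (540,280), with the hinge pin at (533,288). I measure both edges from depth.

```bash
python3 - <<'E'
from fit import *
s=dict(np.load("w3.npz"));W,ok=cloud(s);st=r.get_state();t=st["tool_pos"];print(t)
c=np.array([.589,.315]);th=2.213
J=rot(W[...,:2].reshape(-1,2)-c,-th).reshape(480,640,2);z=W[...,2]
m=ok&(z>.041)&(z<.052)&(J[...,1]<.012)&(J[...,1]>-.035)&(J[...,0]>.03)&(J[...,0]<.2);m[320:]=0
rc=cv2.minAreaRect((J[m]*1000).astype(np.float32));print("fence rect in est. jig frame",rc,np.median(z[m]))
m=np.zeros_like(ok);m[275:297,520:545]=1;m&=ok&(z>.03)&(z<.08);print("pin region",J[m].mean(0),np.median(z[m]))
m=ok&(z>.002)&(z<.02)&(J[...,0]<.26)&(J[...,1]<.26);m[320:]=0
print("plate far -y edge",np.percentile(J[m],[.5,99.5],axis=0),np.median(z[m]))
# edge of plate y=-35 line
pts=J[m&(J[...,1]<-.02)];b=[(x,pts[abs(pts[:,0]-x)<.006][:,1].min()) for x in np.arange(0,.18,.02) if (abs(pts[:,0]-x)<.006).any()];print(np.array(b).round(4).tolist())
m=ok&(z>.118)&(z<.13)&(J[...,0]>.0)&(J[...,0]<.22);m[300:]=0
L=J[m];b=np.array([(x,L[abs(L[:,0]-x)<.003][:,1].min()) for x in np.arange(.075,.185,.01)]);print("leg outer",b.round(4).tolist(),np.polyfit(*b.T,1))
print("leg x max",np.percentile(L[L[:,1]<.04][:,0],99.8),np.median(z[m]))
# expected from tool
jaw=2*np.arctan2(st["eef_rot"][1],st["eef_rot"][0])-np.pi/2
sy=jaw+np.pi-np.pi/4;print("sq yaw",sy,"tool in jig",rot((t[:2]-c)[None],-th))
E
```

```text
[0.45015426 0.36139238 0.13229481]
fence rect in est. jig frame ((107.53683471679688, -10.867491722106934), (155.0642852783203, 18.771085739135742), 0.030116595327854156) 0.045963111124971395
pin region [-0.00026941 -0.00113782] 0.04491508710598943
plate far -y edge [[-0.03373814 -0.03694166]
 [ 0.24853087  0.25656701]] 0.012016891344133696
[[0.0, -0.0934], [0.02, -0.1421], [0.04, -0.1064], [0.06, -0.1663], [0.08, -0.1823], [0.1, -0.1692], [0.12, -0.1434], [0.14, -0.1226], [0.16, -0.071]]
leg outer [[0.075, 0.0124], [0.085, 0.0122], [0.095, 0.0123], [0.105, 0.0124], [0.115, 0.012], [0.125, 0.0122], [0.135, 0.0122], [0.145, 0.0121], [0.155, 0.0121], [0.165, 0.0119], [0.175, 0.012]] [-0.00346356  0.01257845]
leg x max 0.20102713823262502 0.12363021356558809
sq yaw 2.2109803142541296 tool in jig [[0.12031325 0.08339734]]
```

Relative to the jig, the square's origin is at about (51,14) mm, with yaw within 0.003 rad. It needs to go down 87.5 mm to the plate.

```bash

python3 -m inch '[[0,0,-0.7,0,0],[0,0,-0.9,0,0],[0,0,-0.9,0,0],[0,0,-0.5,0,0],[0,0,-0.2,0,0]]'
python3 -m inch '[[0,0,-0.1,0,0],[0,0,-0.1,0,0],[0,0,0,0,0],[0,0,0,0,0]]'
```

```text
clock: 8.4
tool_pos: [0.4495, 0.3617, 0.0512]
eef_rot: [0.756, 0.654, -0.002, -0.002]
contact_force: [-0.1, 0.1, -2.7]
opening: 0.153
clock: 8.8
tool_pos: [0.4502, 0.3627, 0.0479]
eef_rot: [0.756, 0.654, -0.0, -0.002]
contact_force: [0.2, -0.6, -2.3]
opening: 0.151
```

```bash

python3 -m inch '[[0,0,-0.06,0,0],[0,0,-0.06,0,0],[0,0,0,0,0],[0,0,0,0,0]]'
python3 -m inch '[[0,0,-0.04,0,0],[0,0,-0.04,0,0],[0,0,0,0,0],[0,0,0,0,0]]'
```

```text
clock: 9.2
tool_pos: [0.45, 0.3626, 0.0443]
eef_rot: [0.756, 0.654, -0.001, -0.002]
contact_force: [-0.1, 0.1, -3.1]
opening: 0.153
clock: 9.6
tool_pos: [0.45, 0.3625, 0.0443]
eef_rot: [0.756, 0.654, -0.001, -0.002]
contact_force: [-2.7, -1.9, 15.2]
opening: 0.152
```

```bash

python3 -m inch '[[0,0,-0.00,0,0],[0.1,0.07,0.04,0,0],[0.1,0.07,0,0,0],[0.1,0.07,0,0,0],[0.08,0.06,0,0,0]]'
python3 -m inch '[[0,0,0,0,0],[0,0,0,0,0]]'
python3 -m inch '[[0.12,-0.16,0,0,0],[0.12,-0.16,0,0,0],[0.12,-0.16,0,0,0],[0.12,-0.16,0,0,0],[0,0,0,0,0]]'
```

```text
clock: 10.1
tool_pos: [0.4593, 0.3688, 0.0443]
eef_rot: [0.756, 0.654, -0.001, -0.002]
contact_force: [-2.0, -2.1, 10.8]
opening: 0.15
clock: 10.3
tool_pos: [0.4598, 0.3692, 0.0443]
eef_rot: [0.756, 0.654, -0.001, -0.002]
contact_force: [-3.4, -1.5, 8.5]
opening: 0.157
clock: 10.8
tool_pos: [0.4728, 0.354, 0.0443]
eef_rot: [0.756, 0.654, 0.001, -0.002]
contact_force: [0.0, 0.0, 6.8]
opening: 0.152
```

```bash
cat > j.py <<'E'
from fit import *
st=r.get_state();th=2.213;o=np.array([.589,.315])+rot(np.array([[0,-.0013]]),th)[0]
print("sq origin mm",((rot((st["tool_pos"][:2]-o)[None],-th)[0]-[.0693,.0709])*1000).round(2),"F jig",rot(st["contact_force"][None,:2],-th)[0].round(1),"Fz",st["contact_force"][2].round(1),"M",st["moment"].round(2),"yaw",round(2*np.arctan2(st["eef_rot"][1],st["eef_rot"][0])+np.pi/4-th,4), st["clock"])
E
python3 -m inch '[[0.12,-0.16,0,0,0],[0.12,-0.16,0,0,0],[0,0,0,0,0]]'
python3 j.py
python3 -m inch '[[0.12,-0.16,0,0,0],[0.12,-0.16,0,0,0],[0,0,0,0,0]]'
python3 j.py
```

```text
clock: 11.1
tool_pos: [0.4784, 0.3465, 0.0443]
eef_rot: [0.756, 0.654, 0.001, -0.003]
contact_force: [-0.2, 1.1, 6.6]
opening: 0.154
sq origin mm [22.13  0.11] F jig [ 1.  -0.5] Fz 6.6 M [ 0.03  0.25 -0.02] yaw -0.0007 11.1
clock: 11.4
tool_pos: [0.4842, 0.3386, 0.0443]
eef_rot: [0.756, 0.654, 0.001, -0.003]
contact_force: [-1.2, 0.1, 6.4]
opening: 0.156
sq origin mm [12.37  0.13] F jig [0.8 0.9] Fz 6.4 M [ 0.14  0.3  -0.04] yaw -0.0006 11.4
```

```bash

python3 -m inch '[[0.09,-0.12,0,0,0],[0.09,-0.12,0,0,0],[0,0,0,0,0],[0,0,0,0,0]]'
python3 j.py
python3 -m inch '[[0.06,-0.08,0,0,0],[0.06,-0.08,0,0,0],[0,0,0,0,0],[0,0,0,0,0]]'
python3 j.py
```

```text
clock: 11.8
tool_pos: [0.4884, 0.333, 0.0443]
eef_rot: [0.756, 0.655, 0.001, -0.003]
contact_force: [-1.4, 1.4, 7.1]
opening: 0.155
sq origin mm [5.36 0.19] F jig [2.  0.3] Fz 7.1 M [ 0.19  0.4  -0.04] yaw -0.0001 11.8
clock: 12.2
tool_pos: [0.4911, 0.3294, 0.0443]
eef_rot: [0.756, 0.655, 0.001, -0.003]
contact_force: [-2.5, 2.2, 7.0]
opening: 0.155
sq origin mm [0.85 0.2 ] F jig [3.2 0.7] Fz 7.0 M [ 0.36  0.52 -0.12] yaw 0.0002 12.2
```

```bash

python3 -m inch '[[0.03,0.025,0,0,0],[0.03,0.025,0,0,0],[0,0,0,0,0]]'
python3 j.py
python3 -m inch '[[0.025,-0.03,0,0,0],[0.025,-0.03,0,0,0],[0,0,0,0,0]]'
python3 j.py
```

```text
clock: 12.5
tool_pos: [0.4912, 0.3294, 0.0443]
eef_rot: [0.756, 0.655, -0.001, -0.003]
contact_force: [-5.0, 1.1, 10.4]
opening: 0.157
sq origin mm [0.84 0.1 ] F jig [3.9 3.4] Fz 10.4 M [-0.06  1.03 -0.09] yaw 0.0001 12.5
clock: 12.8
tool_pos: [0.4917, 0.329, 0.0443]
eef_rot: [0.755, 0.655, -0.001, -0.004]
contact_force: [-6.7, 1.5, 10.4]
opening: 0.154
sq origin mm [ 0.16 -0.1 ] F jig [5.2 4.4] Fz 10.4 M [0.26 1.15 0.01] yaw 0.0012 12.8
```

```bash

python3 -m inch '[[0.03,-0.035,0,0,0],[0.02,0.015,0,0,0],[0,0,0,0,0],[0,0,0,0,0]]'
python3 j.py
python3 -m inch '[[0.03,-0.035,0,0,0],[0.02,0.015,0,0,0],[0,0,0,0,0],[0,0,0,0,0]]'
python3 j.py
python3 - <<'E'
from fit import *
for n in("wrist","top"):
    s=r.snapshot(n);np.savez(n[0]+"4",**s)
    p=s["pixels"][...,::-1]
    cv2.imwrite(f"pics/{n}4.png",p)
E
```

```text
clock: 13.2
tool_pos: [0.4921, 0.3286, 0.0443]
eef_rot: [0.755, 0.655, -0.002, -0.004]
contact_force: [-7.5, 1.7, 12.4]
opening: 0.156
sq origin mm [-0.35 -0.13] F jig [5.9 5. ] Fz 12.4 M [ 0.27  1.39 -0.03] yaw 0.0016 13.2
clock: 13.6
tool_pos: [0.4925, 0.3281, 0.0443]
eef_rot: [0.755, 0.655, -0.003, -0.005]
contact_force: [-9.6, 2.1, 13.1]
opening: 0.154
sq origin mm [-0.99 -0.15] F jig [7.4 6.5] Fz 13.1 M [ 0.27  1.68 -0.08] yaw 0.0019 13.6
```

View pics/wrist4.png

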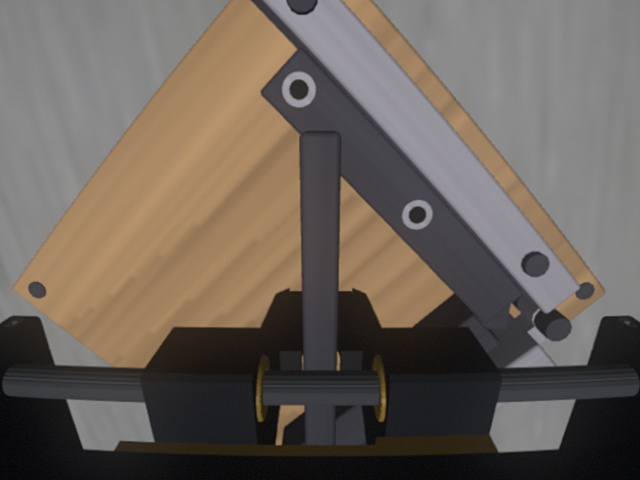

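The wrist view shows the x-leg against the fixed fence, with no visible gap along the line from (300,50) to (500,300). The x motion still creeps, so I check the sprung fence's angle from the top view.

```bash
python3 - <<'E'
from fit import *
th=2.213;o=np.array([.589,.315])+rot(np.array([[0,-.0013]]),th)[0]
s=dict(np.load("t4.npz"));W,ok=cloud(s);z=W[...,2]
J=rot(W[...,:2].reshape(-1,2)-o,-th).reshape(480,640,2)
m=ok&(z>.04)&(z<.054)&(J[...,1]>.02)&(J[...,1]<.2)&(J[...,0]<.02)&(J[...,0]>-.04)
P=J[m]*1000;print(len(P))
for y in range(20,200,20):
    k=abs(P[:,1]-y)<10
    if k.sum()>5:print(y,k.sum(),np.percentile(P[k,0],[3,50,97]).round(1))
p=s["pixels"][...,::-1][200:400,140:360];cv2.imwrite("pics/top4c.png",cv2.resize(p,None,fx=3,fy=3,interpolation=cv2.INTER_CUBIC))
E
```

```text
694
20 15 [-19.1 -16.8 -12.7]
40 80 [-18.7 -11.   -1.7]
60 89 [-18.5 -10.   -1.4]
80 93 [-17.9  -9.1   2.8]
100 91 [-17.5  -8.8   0.7]
120 110 [-16.6  -6.7  19.1]
140 90 [-17.1  -8.2   0.6]
160 90 [-16.3  -8.2   0.5]
180 36 [-15.9  -8.    0.6]
```

View pics/top4c.png

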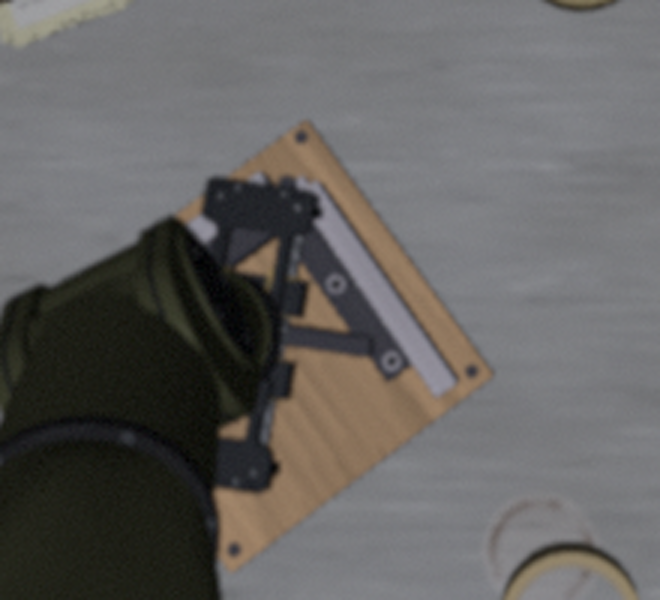

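Fence edges in the top view suggest it's still about 0.02 rad short of square. I'll ease the downward push a little and press further along −x.

```bash

python3 -m inch '[[0.02,-0.03,0.03,0,0],[0.02,-0.03,0,0,0],[0,0,0,0,0],[0,0,0,0,0]]'
python3 j.py
python3 -m inch '[[0.02,-0.03,0,0,0],[0.02,-0.03,0,0,0],[0,0,0,0,0],[0,0,0,0,0]]'
python3 j.py
cat > sw.py <<'E'
from fit import *
th=2.213;o=np.array([.589,.315])+rot(np.array([[0,-.0013]]),th)[0]
s=r.snapshot("top");W,ok=cloud(s);z=W[...,2]
J=rot(W[...,:2].reshape(-1,2)-o,-th).reshape(480,640,2)
m=ok&(z>.04)&(z<.054)&(J[...,1]>.035)&(J[...,1]<.184)&(J[...,0]<.012)&(J[...,0]>-.04)
P=J[m]*1000;ys=np.arange(40,181,5);e=np.array([np.percentile(P[abs(P[:,1]-y)<5,0],5) for y in ys]);c=np.polyfit(ys,e,1);print("outer edge slope, x at 100",c[0].round(4),np.polyval(c,100).round(2))
m=ok&(z>.003)&(z<.022)&(J[...,1]>-.0)&(J[...,1]<.18)&(J[...,0]>-.06)&(J[...,0]<-.02)
P=J[m]*1000;ys=np.arange(10,171,5);e=np.array([np.percentile(P[abs(P[:,1]-y)<5,0],3) for y in ys]);c=np.polyfit(ys,e,1);print("plate edge slope, x at 100",c[0].round(4),np.polyval(c,100).round(2))
E
python3 sw.py
```

```text
clock: 14.1
tool_pos: [0.4942, 0.3258, 0.0443]
eef_rot: [0.755, 0.655, -0.003, -0.004]
contact_force: [-7.1, 1.0, 7.5]
opening: 0.154
sq origin mm [-3.87 -0.15] F jig [5.  5.1] Fz 7.5 M [ 0.17  1.21 -0.04] yaw 0.0012 14.1
clock: 14.5
tool_pos: [0.4943, 0.3256, 0.0443]
eef_rot: [0.755, 0.656, -0.003, -0.005]
contact_force: [-8.3, 4.2, 7.3]
opening: 0.154
sq origin mm [-4.09 -0.15] F jig [8.3 4.2] Fz 7.3 M [ 0.59  1.48 -0.08] yaw 0.0023 14.5
outer edge slope, x at 100 -0.0007 -19.24
plate edge slope, x at 100 0.0163 -47.73
```

The square has now hit a hard stop in x and the sprung fence is square (slope −0.0007 rad). I bring the push up to 7–9 N on each fence.

```bash

python3 -m inch '[[0.03,0.02,0,0,0],[0.03,0.02,0,0,0],[0,0,0,0,0],[0,0,0,0,0]]'
python3 j.py
python3 -m inch '[[0.01,-0.005,0,0,0],[0,0,0,0,0],[0,0,0,0,0],[0,0,0,0,0],[0,0,0,0,0]]'
python3 j.py;python3 sw.py
python3 - <<'E'
from fit import *
s=r.snapshot("wrist");np.savez("w5",**s);cv2.imwrite("pics/w5.png",s["pixels"][...,::-1])
s=r.snapshot("top");p=s["pixels"][...,::-1][225:345,170:310];cv2.imwrite("pics/t5.png",cv2.resize(p,None,fx=5,fy=5,interpolation=cv2.INTER_CUBIC))
E
```

```text
clock: 14.95
tool_pos: [0.4944, 0.3256, 0.0443]
eef_rot: [0.755, 0.656, -0.004, -0.005]
contact_force: [-12.1, 2.1, 9.7]
opening: 0.155
sq origin mm [-4.11 -0.2 ] F jig [8.9 8.4] Fz 9.7 M [ 0.27  1.97 -0.02] yaw 0.0023 14.95
clock: 15.45
tool_pos: [0.4944, 0.3257, 0.0443]
eef_rot: [0.755, 0.656, -0.004, -0.005]
contact_force: [-11.4, 1.9, 11.3]
opening: 0.153
sq origin mm [-4.08 -0.21] F jig [8.3 8.1] Fz 11.3 M [ 0.28  2.05 -0.07] yaw 0.0025 15.45
outer edge slope, x at 100 -0.0005 -19.32
plate edge slope, x at 100 0.004 -48.01
```

View pics/w5.png

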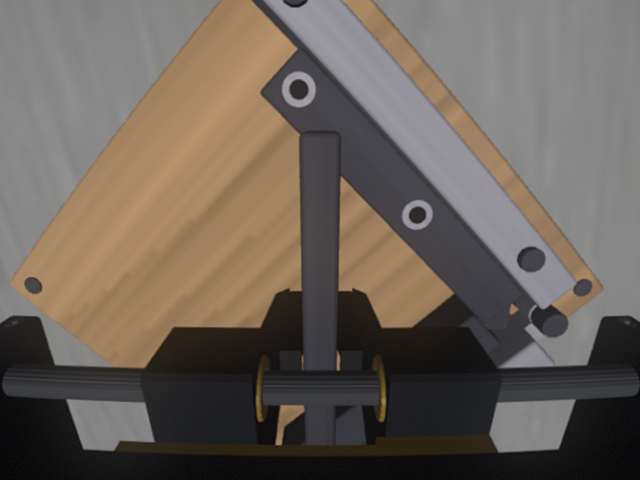

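View pics/t5.png

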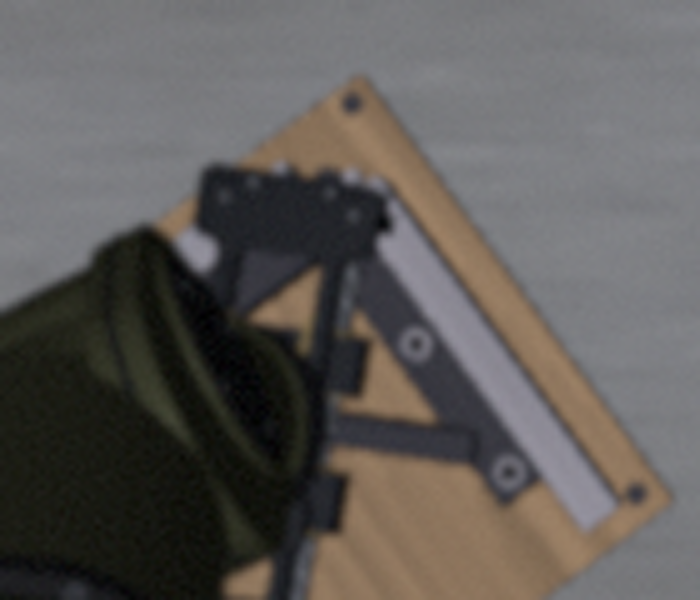

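Both fences look flush: fixed along (300,50)–(510,305) in the wrist view, sprung along (390,250)–(540,475) in the top crop. One numeric check of the leg against the fence and pin from the wrist depth.

```bash
python3 - <<'E'
from fit import *
s=dict(np.load("w5.npz"));W,ok=cloud(s);z=W[...,2]
th=2.213;o=np.array([.589,.315])+rot(np.array([[0,-.0013]]),th)[0]
J=rot(W[...,:2].reshape(-1,2)-o,-th).reshape(480,640,2)*1000
print("pin",J[312:332,540:560][(z[312:332,540:560]>.03)].mean(0), "bolts/pin z",np.median(z[312:332,540:560]))
leg=ok&(z>.03)&(z<.0405)&(J[...,0]>60);leg[300:]=0;leg[:,:250]=0
fen=ok&(z>.0425)&(z<.052)&(J[...,0]>30);fen[300:]=0;fen[:,:250]=0
L=J[leg];F=J[fen]
for x in range(60,150,15):
    a=L[abs(L[:,0]-x)<4];b=F[(abs(F[:,0]-x)<4)&(F[:,1]<6)]
    if len(a) and len(b): print(x,"leg y min",np.percentile(a[:,1],1).round(2),"fence y max",np.percentile(b[:,1],99).round(2))
k=L[(L[:,1]>3)&(L[:,1]<19)];print("leg end x",np.percentile(k[:,0],99.5),"leg z",np.median(W[leg][:,2]))
E
python3 -m inch '[[0,0,0,0,0],[0,0,0,0,0],[0,0,0,0,0],[0,0,0,0,0],[0,0,0,0,0]]'
python3 j.py
```

```text
pin [ 0.76623841 -0.14403203] bolts/pin z 0.045684725729254666
60 leg y min -0.81 fence y max -0.68
75 leg y min -0.74 fence y max -0.8
90 leg y min -0.69 fence y max -0.72
105 leg y min -0.77 fence y max -0.72
120 leg y min -0.86 fence y max -0.83
135 leg y min -0.76 fence y max -0.64
leg end x 146.27101780177404 leg z 0.03602497795867138
clock: 16.1
tool_pos: [0.4944, 0.3256, 0.0443]
eef_rot: [0.755, 0.656, -0.004, -0.005]
contact_force: [-11.6, 1.7, 11.4]
opening: 0.157
sq origin mm [-4.13 -0.21] F jig [8.3 8.2] Fz 11.4 M [ 0.3   2.06 -0.09] yaw 0.0024 16.1
```

```bash
python3 -c "
from plant import r
print(r.finish_job())"; python3 j.py
```

```text
the job is handed in; nothing more can be done
None
the job is handed in; nothing more can be done
```

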